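# Drift the strap into line and bolt it down

## Task

The steel strap on the stand foot has swung on its pivot so that its bolt hole no longer lines up with the hole in the foot. Work the tapered drift from the wooden tool block down through both holes so that the drift itself (not your fingers) draws the strap into line, down until its tip bottoms on the stop in the bore, and hold it pressed there for a moment with at least 18 N but never more than 60 N; then put the drift back upright in a socket of the block. Then swap in the bolt, never pressing over 60 N, through strap and foot until its flange sits flush on the strap; leave the film can, pliers and screwdriver alone.

Things in the scene. Friction and masses are not known exactly. Their poses are not given: they have to be found in the camera images.
- foot: Fixed grey steel foot block, 70 (x) x 170 (y) x 46 mm high, with two low ears (12 mm high) on each long side. Origin: centre of its underside on the bench. It stands anywhere on the right of the bench and at any small yaw. Pivot screw of the strap on its centre line at y = +50 mm (head up to 66 mm above the bench); bolt hole on its centre line at y = -50 mm.
- foot_hole (a point): Centre of the mouth of the foot's bolt hole, in the top face of the foot (46 mm above the bench, plane of the strap's underside). Hole 14 mm wide, chamfered 1.5 mm, vertical. A fixed stop deep in it, unseen, halts the drift's tip somewhere 37 to 53 mm below the strap's top: the depth differs each time and must be felt. The bolt does not reach it. Axes as the foot.
- strap (a joint): Swing of the strap about its vertical pivot, rad; 0 = holes in line, positive = anticlockwise from above. Starts between 0.045 and 0.065, so the strap's hole is 4.5 to 6.5 mm off to the foot's +x. The pivot is stiff: about 7 N sideways at the hole moves the strap, and it stays where it is left.
- strap_hole (a point): Centre of the mouth of the strap's bolt hole, in the strap's top face (56 mm above the bench). The strap is a bare steel bar 44 mm wide, 140 mm long, 10 mm thick, flat on the foot; its hole is 14 mm wide with a 1.5 mm chamfer, 100 mm from the pivot.
- tool_block: Fixed wooden block, 56 (x) x 140 (y) x 58 mm high, on the left of the bench. Origin: centre of its underside. Two equal vertical through sockets, 16 mm wide, 80 mm apart; drift and bolt each stand in one, at random which.
- socket_a (a point): Centre of the mouth of the block's socket at its +y end (block top, 58 mm above the bench).
- socket_b (a point): Centre of the mouth of the block's socket at its -y end (block top, 58 mm above the bench).
- drift: Loose steel drift, round about its z axis, tip down in a socket. Origin: centre of its shoulder plane, the underside of a 25 mm wide, 6 mm thick collar that rests on the block (bottomed in the foot: 1 to 17 mm above the strap). Above: dark handle, 18 mm wide, 6 to 56 mm up. Below: 13 mm parallel shank 30 mm long, then a taper to a 5 mm tip 54 mm below the origin. 0.1 to 0.2 kg.
- drift_tip (a point): The tip of the drift, 54 mm below its origin on its axis.
- bolt: Loose dark steel bolt, round about its z axis, standing in the other socket. Origin: centre of the underside of its 25 mm wide, 3 mm thick flange. Above the flange a tall round ribbed head, 20 mm wide, from 3 to 27 mm above the origin. Below it a smooth 12 mm shank, 32 mm long with a chamfered end (no thread to turn). About 0.1 kg.
- film_can: Bystander: black film can with grey lid, 34 mm wide, 50 mm high, loose, beyond the foot. Origin under its centre.
- pliers: Bystander: small green-handled pliers, 39 x 129 x 10 mm, loose, lying flat beyond the tool block. Origin under its centre.
- screwdriver: Bystander: small yellow-handled precision screwdriver, 10 x 97 x 10 mm, loose, lying flat in the gap between foot and block, pointing away from the robot. Origin under its centre.

How it is judged:
On the way, in this order (a step that is already met when the one before it is completed fails the run):
1. the drift's tip is through the strap and inside the foot's hole while the strap is still more than 1.5 mm out of line (z of drift_tip in the frame of foot_hole below -0.001 m and horizontal distance between drift_tip and foot_hole below 0.007 m and horizontal distance between strap_hole and foot_hole above 0.0015 m), for 0.04 s.
2. the drift is down in both holes (shoulder within 18 mm of the strap), the holes in line within 2 mm, and it is held still and pressed with at least 18 N (z of drift in the frame of strap_hole below 0.018 m and horizontal distance between drift and foot_hole below 0.003 m and horizontal distance between strap_hole and foot_hole below 0.002 m and contact force between drift and foot above 18 N and linear speed of drift below 0.005 m/s), for 0.3 s.
3. the drift is back upright in a socket of the block (angle between drift's own z axis and vertical below 0.15 rad and z of drift in the frame of socket_a below 0.004 m and (horizontal distance between drift and socket_a below 0.005 m or horizontal distance between drift and socket_b below 0.005 m)), for 0.1 s.
At the end, for the whole second after the job is handed in: Bolt upright through strap and foot, flange within 2 mm of the strap, within 3 mm of the foot hole's axis, holes in line within 3 mm; drift upright in a block socket, collar within 4 mm of the block's top and 5 mm of the socket's centre; both released, at rest (all of step 3 and z of bolt in the frame of strap_hole below 0.002 m and horizontal distance between each of bolt, strap_hole and foot_hole below 0.003 m and angle between bolt's own z axis and vertical below 0.08 rad and linear speed of each of bolt, drift below 0.02 m/s); the robot touches nothing.
It fails at once if the drift is pressed against strap or foot with more than 60 N (contact force between drift and foot above 60 N).
It fails at once if the bolt is pressed against strap or foot with more than 60 N (contact force between bolt and foot above 60 N).
It fails at once if the strap is pushed with the fingers (contact force between the fingers and strap above 8 N).
It fails at once if the film can, the pliers or the screwdriver is moved by more than 20 mm (distance of any of film_can, pliers, screwdriver from where it was at the start of the episode above 0.02 m).
It also fails if it takes over 72 s, if anything falls off the work surface, if the arm or the gripper's body presses on something with over 40 N, if the wrist force passes 120 N, or if a joint passes its speed limit or range.

## Robot

A 7-joint arm with a two-finger parallel gripper is mounted at the origin on a cart in front of the work surface, level with it; the furniture and walls round the work are solid. World frame = base frame: x ahead of the robot, y to its left, z up, the work surface at z = 0. Lengths are in m, angles in rad, forces in N, time in s.
With the tool pointing down it reaches from about 0.425 to 0.925 m from the base axis. Payload 6.8 kg.
Tool frame: the origin (TCP) lies on the front face of the gripper's body, between the roots of the fingers; the fingertips stand 73 mm ahead of it and the grasp point (between the pads) lies 54 mm ahead of it (env.nose_length is the distance from the TCP to the fingertips, in m); z points along the fingers, y is the line along which they close (so a half turn about z gives the same grasp; the last joint's range is limited). The gripper opens to 85 mm and grips with 20 to 120 N. Pads are 22 mm wide; open, the fingers measure 114 mm over their backs; the gripper's body (76 mm by 85 mm) begins 54 mm behind the grasp point. The pads swing forward as they close: fully open they stand 13 mm farther back than shut.
Start: joints at [1.136, 0.477, 0.022, 1.555, -0.011, 1.109, -0.083], TCP at [0.217, -0.639, 0.304] pointing down, gripper open.
Joint ranges: [-2.96, 2.96], [-0.34, 2.1], [-1.41, 1.46], [0.24, 2.44], [-1.37, 4.51], [0.17, 1.92], [-2.96, 2.96]. Speed limits (rad/s): [2.39, 2.39, 3.14, 3.14, 3.14, 3.14, 3.14].

## Interface

Orientations are given as a unit quaternion [w, x, y, z].
In Python, from cell import env, kin, camera, calibration, job gives the robot as it stands. The module is installed in compiled form; this text tells all that it offers. Calls block until the motion is done:
- env.reach(position, orientation): joint-space move of the TCP to a pose.
- env.movel(position, velocity=0.15, rot=None, stop_force=None): straight line of the TCP; rot=None keeps the orientation; velocity is the mean speed in m/s. With stop_force (N) it stops when the force on the tool has changed by that much, and returns True; else False.
- env.goto_joints(angles): joint-space move.
- env.grip(opening, f_grip=None): finger opening in m; f_grip is the grip in N (None keeps the last); returns when the fingers have stopped.
- env.dwell(seconds).
- kin.inverse_kinematics(position, orientation): joint angles nearest the present ones, or None.
- env.get_state(): the state.
- camera(name): name is "side" or "top" or "wrist"; returns (picture, depth): 384x512x3 uint8, blue, green, red; 384x512 float32, m along the optical axis (not along the pixel's ray), 0 where there is no reading.
- calibration(name): a dict with "fx", "fy", "cx", "cy" (pixels), "k1" (the pictures are not rectified: a ray, as slopes to the right and down, at radius r is drawn at 1 + k1 r^2 times it, then the intrinsics apply), "rvec" (rotation vector, rad) and "tvec" (3), from world to camera coordinates, as OpenCV has them. Camera axes: x right, y down, z forward; pixel columns grow to the right and rows downward; lengths in m; the calibration is good to about 2 mm. A picture is of the moment at which its call begins: read the wrist's pose just before it. calibration takes no time and is no camera call; for the wrist camera it gives the pose at the moment of the call.
A pose or a line that the arm cannot do raises env.PlanningError and nothing moves.
- job.job_done(): hands the job in; it is judged then, once.
The state is a dict: "time": time; "qpos": joint angles; "joint_velocities": joint speeds; "joint_torque": joint torques, N m; "tcp_pos": TCP position; "orientation": TCP orientation; "force": force on the tool from outside, world axes, zero at the start; "torque": the same for the moment, N m; "opening": finger opening in m; "gripper_force": force on a finger pad.
Only numpy, scipy, OpenCV 4.12 (cv2) and the standard library are available. Lean on these libraries where they do the work, as an engineer would, in place of code of your own. Each camera call takes 0.05 s, during which the arm holds its last target. There are 200 camera calls.

## Working session

There is one attempt and no reset: what is moved stays moved. The work goes in short steps, each a Python script; the robot and the scene stay as the last script left them, time stands still between calls to the robot, and variables do not carry over. Pictures are saved under pics/ and viewed, at most 10 in all, crops included, and the job is handed in when it is done.

```bash
mkdir -p pics; ls
cat > h.py <<'E'
import numpy as np, cv2
from cell import env, kin, camera, calibration, job
def cal(n):
    c=calibration(n); R=cv2.Rodrigues(np.array(c["rvec"],float))[0]; t=np.array(c["tvec"],float).ravel()
    return c,R,t
def ray(c3,uv):
    c,R,t=c3
    d=np.array([(uv[0]-c["cx"])/c["fx"],(uv[1]-c["cy"])/c["fy"]]); u=d.copy()
    for _ in range(20): u=d/(1+c["k1"]*(u@u))
    w=R.T@np.array([u[0],u[1],1.]); return -R.T@t,w
def onplane(c3,uv,z):
    o,w=ray(c3,uv); return o+w*(z-o[2])/w[2]
def cross(a,b):
    # nearest point of rays a=(o,w), b
    A=np.array([a[1],-b[1]]).T; s=np.linalg.lstsq(A,b[0]-a[0],rcond=None)[0]
    p,q=a[0]+s[0]*a[1],b[0]+s[1]*b[1]; return (p+q)/2,np.linalg.norm(p-q)
def project(c3,p):
    c,R,t=c3; q=R@np.asarray(p)+t; u=q[:2]/q[2]; u=u*(1+c["k1"]*(u@u))
    return np.array([c["cx"]+c["fx"]*u[0],c["cy"]+c["fy"]*u[1]])
E
python3 - <<'E'
from h import *
s=env.get_state(); print(s)
for n in("side","top"):
    c=cal(n); p,d=camera(n); cv2.imwrite(f"pics/{n}0.png",p); np.save(f"{n}0.npy",d); print(n,-c[1].T@c[2],c[0])
E
```

```text
pics
{'time': 0.0, 'qpos': array([ 1.13589084,  0.47781587,  0.02237041,  1.55647713, -0.01152507,
        1.10933578, -0.08308448]), 'joint_velocities': array([ 0.00239689,  0.00216615,  0.00101436, -0.00059697,  0.00177538,
       -0.00079359, -0.00091933]), 'joint_torque': array([ 1.54082272e-04, -5.96450722e+01,  1.60795871e+00, -2.81197679e+01,
        1.24588565e-02,  9.44622239e-03,  2.44949200e-05]), 'tcp_pos': array([ 0.21651527, -0.63882493,  0.30290478]), 'orientation': array([-9.27811246e-04,  9.86679130e-01,  1.62675704e-01, -2.21282403e-04]), 'force': array([-0.67426501,  0.24764691, -0.4657757 ]), 'torque': array([ 0.01374087, -0.01691233, -0.00479053]), 'gripper_force': 0.0, 'opening': 0.08549691571583307}
side [ 0.2855729  -0.67435341  0.65747871] {'fx': 353.01827831994893, 'fy': 353.01827831994893, 'cx': 257.11956918522037, 'cy': 189.52195549156193, 'k1': -0.08449679424298004, 'rvec': array([ 2.22710044, -0.54343569,  0.25325739]), 'tvec': array([-0.56624715,  0.19451702,  0.78109536])}
top [ 0.50068348 -0.03779006  0.98626119] {'fx': 389.44023707293593, 'fy': 389.44023707293593, 'cx': 256.4616098787268, 'cy': 201.59836403507762, 'k1': -0.03436747549844681, 'rvec': array([ 2.15383139, -2.16492859,  0.16088772]), 'tvec': array([-0.04942716,  0.62766765,  0.9101722 ])}
```

View pics/top0.png

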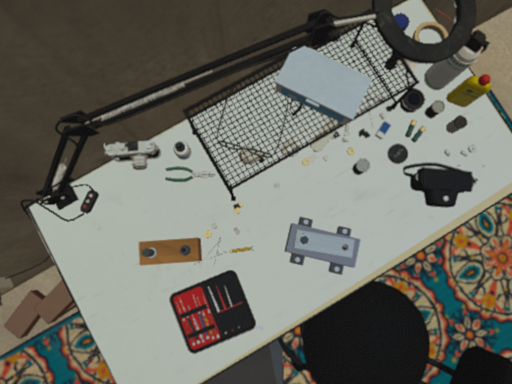

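View pics/side0.png

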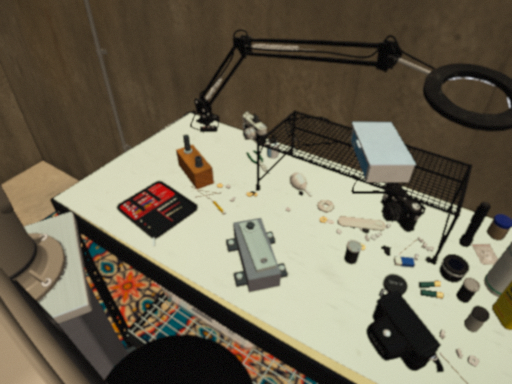

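The top view shows the block around (170,251), with dark tool heads at (148,252) and (186,250). The foot is around (323,245) with strap features at (305,230) and (347,246). The side view shows the taller handle (drift) at (185,142) and the bolt at (198,160).

Run:
```python
from h import *
T=cal("top");S=cal("side")
for n,uv,z in[("blk",(170,251),.058),("h1",(148,252),.11),("h2",(186,250),.085),("foot",(323,245),.05),("f1",(305,230),.06),("f2",(347,246),.056),("can",(362,166),.05),("up",(323,200),.05),("screwdr",(240,249),.0)]:
    print(n,onplane(T,uv,z).round(3))
print("side h",onplane(S,(185,140),.11).round(3),onplane(S,(198,160),.085).round(3), onplane(S,(352,245),.05).round(3))
c=cal("wrist");s=env.get_state();o=-c[1].T@c[2]
from scipy.spatial.transform import Rotation as Ro
q=s["orientation"];R=Ro.from_quat([q[1],q[2],q[3],q[0]]).as_matrix()
print("cam in tool",R.T@(o-s["tcp_pos"]), "view dir in tool",R.T@c[1].T@[0,0,1],"right",R.T@c[1].T@[1,0,0],c[0]["fx"],R)
```

```text
blk [0.508 0.153 0.058]
h1 [0.506 0.191 0.11 ]
h2 [0.51  0.11  0.085]
foot [ 0.521 -0.212  0.05 ]
f1 [ 0.556 -0.168  0.06 ]
f2 [ 0.518 -0.268  0.056]
can [ 0.714 -0.314  0.05 ]
up [ 0.63  -0.215  0.05 ]
screwdr [ 0.513 -0.011  0.   ]
side h [0.499 0.18  0.11 ] [0.508 0.104 0.085] [ 0.715 -0.315  0.05 ]
cam in tool [ 0.07193222  0.00061198 -0.07011896] view dir in tool [-2.86165858e-01  1.06520630e-04  9.58180093e-01] right [6.52849838e-04 9.99999783e-01 8.38075512e-05] 332.8308081004844 [[ 9.47056736e-01  3.21065561e-01 -6.66694937e-04]
 [ 3.21066218e-01 -9.47055565e-01  1.49685383e-03]
 [-1.50808934e-04 -1.63165873e-03 -9.99998657e-01]]
```

```bash
cat >> h.py <<'E'
from scipy.spatial.transform import Rotation as Ro
def quat(yaw):
    c,s=np.cos(yaw),np.sin(yaw); q=Ro.from_matrix(np.array([[c,s,0],[s,-c,0],[0,0,-1.]])).as_quat()
    return np.array([q[3],q[0],q[1],q[2]])
def look(n,tag):
    c=cal(n); p,d=camera(n); cv2.imwrite(f"pics/{tag}.png",p); np.savez(f"{tag}.npz",d=d,R=c[1],t=c[2],**c[0]); return c,p,d
def load(tag):
    z=np.load(f"{tag}.npz"); return ({k:float(z[k]) for k in("fx","fy","cx","cy","k1")},z["R"],z["t"]),cv2.imread(f"pics/{tag}.png"),z["d"]
E
python3 - <<'E'
from h import *
for y in (np.pi/2,-np.pi/2):
    for p in ((.535,-.2,.2),(.52,-.26,.2),(.508,.19,.2)):
        q=kin.inverse_kinematics(np.array(p),quat(y)); print(y,p,None if q is None else np.round(q,2))
Y=np.pi/2
env.reach(np.array([.53,-.24,.24]),quat(Y)); print(env.get_state()["time"])
look("wrist","f1")
env.movel(np.array([.53,-.30,.21]),velocity=.2);print(env.get_state()["time"])
look("wrist","f2")
p=np.hstack([cv2.imread("pics/f1.png"),cv2.imread("pics/f2.png")])
cv2.imwrite("pics/f12.png",cv2.resize(p,(800,300),interpolation=cv2.INTER_AREA))
E
```

```text
1.5707963267948966 (0.535, -0.2, 0.2) [ 0.6   0.47 -0.45  1.88  0.26  0.86  0.02]
1.5707963267948966 (0.52, -0.26, 0.2) [ 0.67  0.47 -0.4   1.86  0.24  0.86  0.15]
1.5707963267948966 (0.508, 0.19, 0.2) [ 0.32  0.62 -1.05  1.92  0.65  0.99 -1.03]
-1.5707963267948966 (0.535, -0.2, 0.2) [ 0.1   0.43  0.19  1.91 -0.11  0.81 -2.79]
-1.5707963267948966 (0.52, -0.26, 0.2) [ 0.17  0.45  0.24  1.89 -0.14  0.82 -2.65]
-1.5707963267948966 (0.508, 0.19, 0.2) [ 0.39  0.7  -1.19  1.91  0.75  1.06  2.03]
1.9583
2.4917
```

View pics/f12.png

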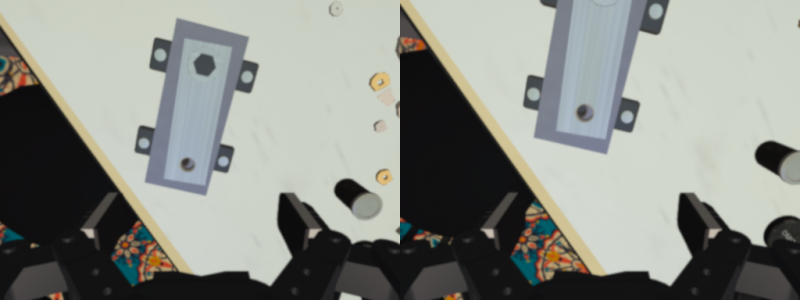

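f1 shows the pivot hex at about (262,83) and the strap hole at about (240,210) in full-resolution pixels. f2 shows the hole at about (237,145). I'll zoom in on both.

Run:
```python
from h import *
a=cv2.imread("pics/f1.png")[15:260,170:340]; b=cv2.imread("pics/f2.png")[115:175,205:275]
a=cv2.resize(a,None,fx=2.4,fy=2.4,interpolation=cv2.INTER_CUBIC); b=cv2.resize(b,None,fx=5.5,fy=5.5,interpolation=cv2.INTER_NEAREST)
o=np.zeros((588,800,3),np.uint8); o[:a.shape[0],:a.shape[1]]=a; o[:b.shape[0],410:410+b.shape[1]]=b[:,:390]
cv2.imwrite("pics/z1.png",o)
```

```text
(no output)
```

View pics/z1.png

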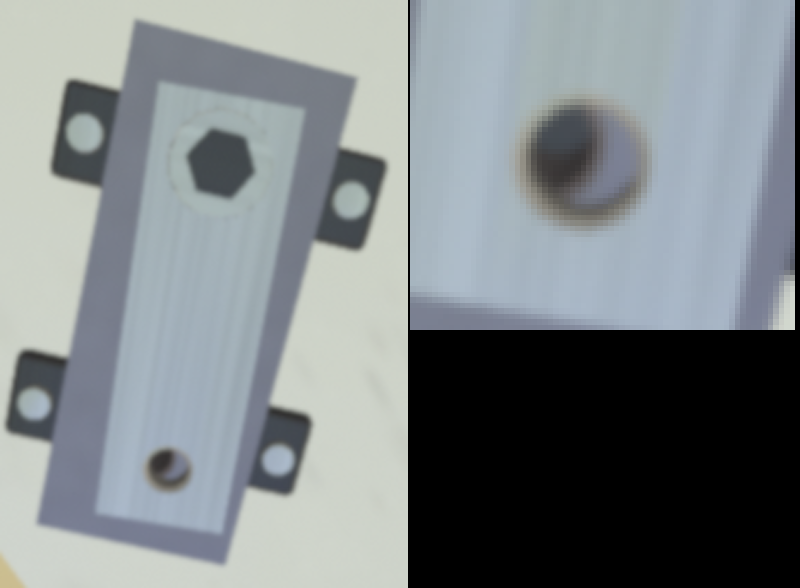

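```bash
cat > foot.py <<'E'
from h import *
def hole(tag,g,r=16):
    c,p,d=load(tag); x0,y0=int(g[0])-r,int(g[1])-r
    roi=p[y0:y0+2*r+1,x0:x0+2*r+1].astype(np.float32)
    lab=cv2.cvtColor(roi/255,cv2.COLOR_BGR2LAB)
    med=np.median(lab.reshape(-1,3),0); m=(np.linalg.norm(lab-med,axis=2)>6).astype(np.uint8)
    n,L,st,ce=cv2.connectedComponentsWithStats(m); k=L[r-3:r+4,r-3:r+4].max() if L[r,r]==0 else L[r,r]
    cs,_=cv2.findContours((L==k).astype(np.uint8),cv2.RETR_EXTERNAL,cv2.CHAIN_APPROX_NONE)
    e=cv2.fitEllipse(cv2.convexHull(max(cs,key=len))); return c,np.array(e[0])+[x0,y0],e[1]
if __name__=="__main__":
    H=[hole("f1",(240,210)),hole("f2",(237,145))]
    for h in H: print("hole",h[1],h[2],onplane(h[0],h[1],.056))
    P,e=cross(ray(H[0][0],H[0][1]),ray(H[1][0],H[1][1])); print("tri",P,e)
    c,p,d=load("f1"); g=cv2.cvtColor(p,cv2.COLOR_BGR2GRAY)
    def sub(a):
        u=np.array(a,np.float32)/2.4+np.float32([170,15])
        return cv2.cornerSubPix(g,u.reshape(-1,1,2).copy(),(4,4),(-1,-1),(3,40,.01)).reshape(-1,2)
    F=np.array([onplane(c,u,.046) for u in sub([(135,20),(356,77),(226,564),(38,523)])])
    S=np.array([onplane(c,u,.056) for u in sub([(158,82),(305,108),(222,533),(96,513)])])
    for n,Q in(("foot",F),("strap",S)):
        a,b,cc,dd=Q[:,:2]
        print(n,Q.mean(0),"w",np.linalg.norm(a-b),np.linalg.norm(cc-dd),"l",np.linalg.norm(a-dd),np.linalg.norm(b-cc))
        for v in (a-dd,b-cc): print("  yaw",np.arctan2(-v[0],v[1]))
        for v in (b-a,cc-dd): print("  yawx",np.arctan2(v[1],v[0]))
    for t,gx in (("f1",(262,83)),):
        pass
    y=np.mean([np.arctan2(-v[0],v[1]) for v in(F[0]-F[3],F[1]-F[2])]); C=F.mean(0)[:2]
    ey=np.array([-np.sin(y),np.cos(y)]); print("foot hole",C-.05*ey,"pivot",C+.05*ey,"strap hole",P[:2]," local off",(P[:2]-C+.05*ey)@[np.cos(y),np.sin(y)],(P[:2]-C+.05*ey)@ey)
    for u in[(262,83)]:
        print(onplane(c,u,.066))
    print("depth check",[float(d[int(v),int(u)]) for u,v in[(240,225),(245,150)]])
E
python3 foot.py
```

```text
hole [239.5502758  210.44612694] (19.460662841796875, 21.081233978271484) [ 0.51434444 -0.26338728  0.056     ]
hole [235.78966904 143.85700417] (24.20639991760254, 24.86712646484375) [ 0.51431652 -0.26319113  0.056     ]
tri [ 0.51438757 -0.2630504   0.05691783] 2.0508713577500316e-05
foot [ 0.52008199 -0.21335222  0.046     ] w 0.06953339436892002 0.06948109097947715 l 0.16960186745534445 0.16951671075366306
  yaw -0.23941581259881375
  yaw -0.23972427091101012
  yawx -0.24019914068776896
  yawx -0.2389740044557445
strap [ 0.5232824  -0.21412501  0.056     ] w 0.044012621355162554 0.04454783970553238 l 0.13988769224398256 0.14006873247575674
  yaw -0.17677138836129613
  yaw -0.1729508395710139
  yawx -0.17518114785702832
  yawx -0.17924126027401818
foot hole [ 0.50821774 -0.26192423] pivot [ 0.53194624 -0.16478022] strap hole [ 0.51438757 -0.2630504 ]  local off 0.006260840825461035 0.0003700023342481033
[ 0.53230363 -0.16497385  0.066     ]
depth check [0.2735174000263214, 0.2559453248977661]
```

Run:
```python
from h import *
Y=np.pi/2
env.reach(np.array([.508,.10,.26]),quat(Y)); print(env.get_state()["time"])
look("wrist","b1")
env.movel(np.array([.508,.04,.23]),velocity=.2);print(env.get_state()["time"])
look("wrist","b2")
p=np.hstack([cv2.imread("pics/b1.png")[:300,100:420],cv2.imread("pics/b2.png")[:300,100:420]])
cv2.imwrite("pics/b12.png",cv2.resize(p,(800,375),interpolation=cv2.INTER_CUBIC))
```

```text
4.0333
4.5667
```

View pics/b12.png

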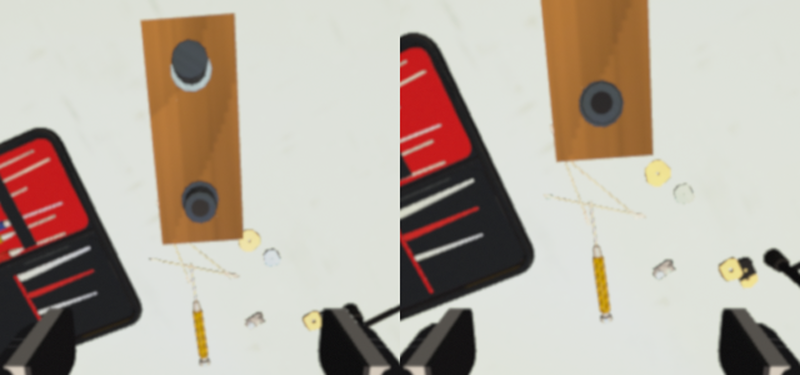

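b1 shows the drift (silver collar) at about (176,25) in the +y socket and the bolt at about (180,81) in the -y socket. The yellow screwdriver lies well clear at (180,130). I'll take one more look above the drift and measure.

Run:
```python
from h import *
env.movel(np.array([.508,.12,.24]),velocity=.2);print(env.get_state()["time"])
look("wrist","b3")
p,q=cv2.imread("pics/b1.png"),cv2.imread("pics/b3.png")
o=np.zeros((560,800,3),np.uint8)
a=cv2.resize(p[0:210,140:320-30],None,fx=2.6,fy=2.6,interpolation=cv2.INTER_CUBIC); o[:a.shape[0],:a.shape[1]]=a
b=cv2.resize(q[0:210,140:290],None,fx=2.6,fy=2.6,interpolation=cv2.INTER_CUBIC); o[:b.shape[0],400:400+b.shape[1]]=b
cv2.imwrite("pics/z2.png",o)
```

```text
5.1667
```

View pics/z2.png

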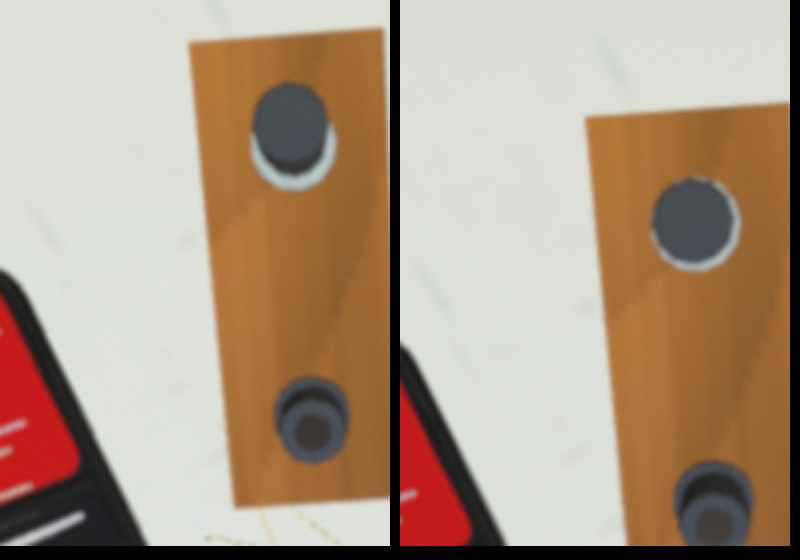

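```bash
cat > blk.py <<'E'
from h import *
def blob(tag,g,f,r=24):
    c,p,d=load(tag); x0,y0=int(g[0])-r,max(0,int(g[1])-r); roi=p[y0:y0+2*r,x0:x0+2*r].astype(int)
    m=f(roi).astype(np.uint8); n,L,st,ce=cv2.connectedComponentsWithStats(m,connectivity=4); k=L[int(g[1])-y0,int(g[0])-x0]
    cs,_=cv2.findContours((L==k).astype(np.uint8),cv2.RETR_EXTERNAL,cv2.CHAIN_APPROX_NONE)
    e=cv2.fitEllipse(cv2.convexHull(max(cs,key=len))); return c,np.array(e[0])+[x0,y0],e[1],p[int(g[1]),int(g[0])]
if __name__=="__main__":
    top=lambda q:(q.max(2)<110)&(q.max(2)-q.min(2)<30)&(q.max(2)>68)
    dark=lambda q:(q.max(2)<120)&(q.max(2)-q.min(2)<40)
    for n,a,b in(("drift",("b1",(251,46),top),("b3",(253,85),top)),("boltrecess",("b1",(260,166),lambda q:(q[...,2]>=q[...,0]-3)&(q.max(2)<90)),("b2",(261,82),lambda q:(q[...,2]>=q[...,0]-3)&(q.max(2)<90)))):
        A,B=blob(*a),blob(*b); print(n,A[1:],B[1:]); print(cross(ray(A[0],A[1]),ray(B[0],B[1])))
        z=.114 if n=="drift" else .085
        print(onplane(A[0],A[1],z),onplane(B[0],B[1],z))
    A=blob("b2",(261,82),dark); print("bolt flange b2",A[1:],onplane(A[0],A[1],.061))
    c,p,d=load("b1"); g=cv2.cvtColor(p,cv2.COLOR_BGR2GRAY)
    u=cv2.cornerSubPix(g,np.float32([(212.7,16.5),(287.3,10.8),(294.4,190.4),(230.4,195.4)]).reshape(-1,1,2),(4,4),(-1,-1),(3,40,.01)).reshape(-1,2)
    Q=np.array([onplane(c,x,.058) for x in u]); a,b,cc,dd=Q[:,:2]; print(Q.mean(0),[np.linalg.norm(v) for v in(a-b,cc-dd,a-dd,b-cc)])
    ys=[np.arctan2(-v[0],v[1]) for v in(a-dd,b-cc)]; y=np.mean(ys);e=np.array([-np.sin(y),np.cos(y)]);C=Q.mean(0)[:2]
    print("yaw",ys,"socket a",C+.04*e,"b",C-.04*e, "y-axis hgt: bench depth check")
E
python3 blk.py
```

```text
drift (array([251.48377419,  48.84781075]), (27.654891967773438, 34.44944381713867), array([80, 77, 70], dtype=uint8)) (array([252.09312057,  84.35292053]), (30.150882720947266, 31.33504295349121), array([80, 76, 70], dtype=uint8))
(array([0.50413055, 0.19640435, 0.09940839]), np.float64(0.00010987586259883031))
[0.50442538 0.19477293 0.114     ] [0.50429153 0.19614758 0.114     ]
boltrecess (array([259.67483711, 165.87173843]), (13.23029613494873, 13.763362884521484), array([52, 55, 59], dtype=uint8)) (array([260.68073273,  81.68240929]), (16.81630516052246, 17.384483337402344), array([41, 41, 43], dtype=uint8))
(array([0.50958621, 0.11628962, 0.08526679]), np.float64(3.954344942137494e-05))
[0.50960776 0.11623017 0.085     ] [0.50956876 0.11629649 0.085     ]
bolt flange b2 (array([260.58124161,  82.62926674]), (34.78676223754883, 36.23801040649414), array([41, 41, 43], dtype=uint8)) [0.50971026 0.1162822  0.061     ]
[0.50682687 0.15629024 0.058     ] [np.float64(0.055478086239906174), np.float64(0.054704176673122794), np.float64(0.13943347160071037), np.float64(0.13882054354687803)]
yaw [np.float64(0.07039400621264595), np.float64(0.06480254052639932)] socket a [0.504125   0.19619888] b [0.50952875 0.1163816 ] y-axis hgt: bench depth check
```

Run:
```python
from h import *
q=quat(np.pi/2+.067); D=np.array([.5043,.1961,0])
env.grip(.05,60)
env.reach(D+[0,0,.22],q)
print(env.movel(D+[0,0,.149],velocity=.12,stop_force=15))
env.grip(.0,110); s=env.get_state(); print(s["time"],s["opening"],s["gripper_force"],s["force"],s["tcp_pos"])
env.movel(D+[0,0,.245],velocity=.15); s=env.get_state();print(s["time"],s["force"],s["opening"],s["tcp_pos"])
c,p,d=look("wrist","d1")
t=s["tcp_pos"]
for n,h in(("tip",.145),("collar under",.091),("collar top",.085)): print(n,project(c,t-[0,0,h]))
cv2.imwrite("pics/d1z.png",cv2.resize(p[120:340,160:360],None,fx=2.7,fy=2.7,interpolation=cv2.INTER_CUBIC))
```

```text
False
7.225 0.015866502116645052 107.1174967288971 [-1.04625057 -1.04574432  5.51866408] [0.50487678 0.1963115  0.15003561]
8.0167 [-0.0878102   0.56265405 -2.72657145] 0.01565837143711461 [0.50374326 0.19560194 0.24408004]
tip [258.55586962 200.73318095]
collar under [258.7454904  233.36115829]
collar top [258.77366527 238.21516785]
```

View pics/d1z.png

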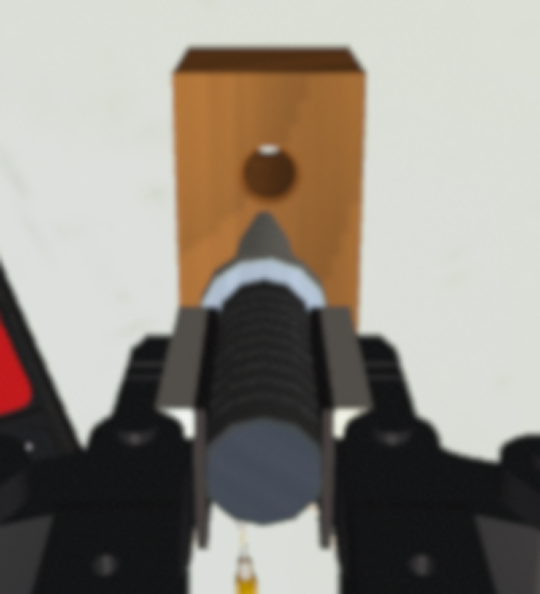

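The tip shows at about (258.1,198.5) at its far edge, so its centre is near row 202. I expected (258.6,200.7), so the calibration agrees to within 1 mm. Moving to the foot.

Run:
```python
from h import *
q=quat(np.pi/2-.24); M=np.array([.5113,-.2625,0])
env.reach(M+[0,0,.245],q)
env.movel(M+[0,0,.208],velocity=.1); env.dwell(.2); s=env.get_state(); print(s["time"],s["force"],s["tcp_pos"])
e=s["tcp_pos"]-(M+[0,0,.208]); 
c,p,d=look("wrist","d2")
t=s["tcp_pos"]; print("tip exp",project(c,t-[0,0,.146]),"holeS",project(c,[.5144,-.2631,.056]),"F",project(c,[.5082,-.2619,.046]))
cv2.imwrite("pics/d2z.png",cv2.resize(p[150:260,200:320],None,fx=5,fy=5,interpolation=cv2.INTER_CUBIC))
```

```text
10.4583 [ 0.46486925 -0.77182617 -1.12180924] [ 0.51173841 -0.26259031  0.20872721]
tip exp [257.51763919 200.06626434] holeS [261.35055509 196.86338396] F [252.56049843 193.07745353]
```

View pics/d2z.png

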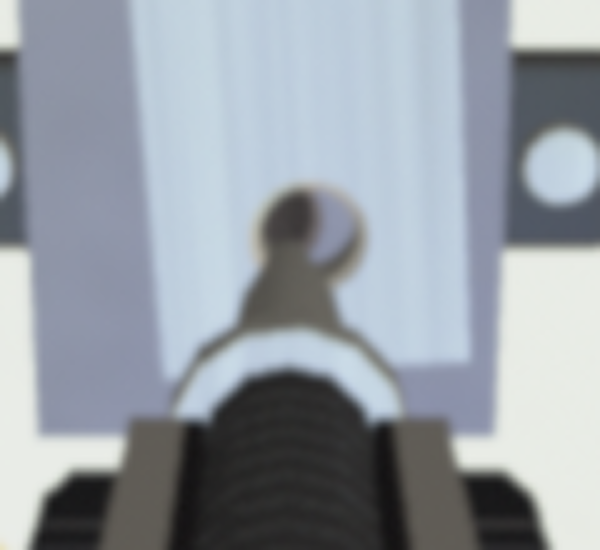

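The hole is centred at (262,196) and the tip at (257.6,200), in line with the dark lens. Descending to pass the tip through.

Run:
```python
from h import *
def rep(m): s=env.get_state(); print(m,round(s["time"],2),s["force"].round(1),s["tcp_pos"].round(4),round(s["opening"],4))
M=np.array([.5110,-.2624,0]); F=np.array([.5080,-.2618,0])
r=env.movel(M+[0,0,.194],velocity=.03,stop_force=8); rep(("through strap",r))
if not r:
    r=env.movel(M+[0,0,.189],velocity=.02,stop_force=10); rep(("in foot",r))
    env.dwell(.1); rep("dwell")
```

```text
('through strap', False) 11.12 [ 1.  -0.3 -2.4] [ 0.511  -0.2623  0.1939] 0.0156
('in foot', False) 11.53 [ 2.2 -0.4 -3.3] [ 0.5114 -0.2625  0.1891] 0.0155
dwell 11.62 [ 2.3  0.2 -3.4] [ 0.5114 -0.2624  0.1891] 0.0157
```

Run:
```python
from h import *
def rep(m): s=env.get_state(); print(m,round(s["time"],2),s["force"].round(1),s["tcp_pos"].round(4),round(s["opening"],4)); return s
F=np.array([.5082,-.2619,0])
r=env.movel(F+[0,0,.180],velocity=.03,stop_force=25); rep(r)
for z in (.175,.170,.1665):
    if r: break
    r=env.movel(F+[0,0,z],velocity=.025,stop_force=25); rep((z,r))
```

```text
False 12.09 [ 6.3 -0.5 -1. ] [ 0.5106 -0.2622  0.1811] 0.0154
(0.175, False) 12.44 [ 6.  -1.6 -1.4] [ 0.51   -0.2621  0.1757] 0.0153
(0.17, False) 12.79 [ 5.6 -0.9  0.7] [ 0.5093 -0.2619  0.1703] 0.0152
(0.1665, False) 13.08 [ 5.6 -0.5 -0.3] [ 0.5089 -0.2619  0.1665] 0.0155
```

Run:
```python
from h import *
def rep(m): s=env.get_state(); print(m,round(s["time"],2),s["force"].round(1),s["tcp_pos"].round(4),round(s["opening"],4)); return s
F=np.array([.5080,-.2619,0])
r=env.movel(F+[0,0,.145],velocity=.02,stop_force=22); rep(r)
env.dwell(.1);rep("hold")
```

```text
True 13.62 [-0.9  0.1  5.9] [ 0.5091 -0.2619  0.1604] 0.0158
hold 13.72 [-0.6  0.2  6. ] [ 0.5091 -0.2619  0.1604] 0.0155
```

Run:
```python
from h import *
def rep(m): s=env.get_state(); print(m,round(s["time"],2),s["force"].round(1),s["tcp_pos"].round(4),round(s["opening"],4)); return s
z=env.get_state()["tcp_pos"][2]
for i in range(14):
    z-=.0005
    env.movel(np.array([.5088,-.2619,z]),velocity=.01); env.dwell(.05)
    s=rep(i)
    if s["force"][2]>29: break
if s["force"][2]>27:
    env.dwell(.5); rep("held")
```

```text
0 14.19 [2.6 1.1 9.7] [ 0.5085 -0.2618  0.1604] 0.0153
1 14.49 [ 0.7  1.3 13.6] [ 0.5086 -0.2618  0.1603] 0.0158
2 14.79 [-0.7  1.7 16.7] [ 0.5086 -0.2618  0.1602] 0.0158
3 15.09 [-1.3  1.5 19.7] [ 0.5086 -0.2618  0.16  ] 0.0156
4 15.39 [-2.2  1.8 23.5] [ 0.5087 -0.2618  0.1599] 0.0155
5 15.69 [-2.9  2.5 25.7] [ 0.5087 -0.2619  0.1598] 0.0155
6 15.99 [-5.4  2.5 28.5] [ 0.5087 -0.2619  0.1596] 0.0156
7 16.29 [-6.   3.  32.6] [ 0.5088 -0.2619  0.1595] 0.0158
held 16.79 [-5.5  3.7 32. ] [ 0.5088 -0.2619  0.1595] 0.0156
```

Run:
```python
from h import *
def rep(m): s=env.get_state(); print(m,round(s["time"],2),s["force"].round(1),s["tcp_pos"].round(4),round(s["opening"],4)); return s
env.movel(np.array([.5087,-.2619,.155+.035]),velocity=.06); rep("up1")
env.movel(np.array([.5087,-.2619,.25]),velocity=.15); rep("up2")
look("wrist","h3")
q=quat(np.pi/2+.067); A=np.array([.5040,.1962,0])
env.reach(A+[0,0,.245],q)
env.movel(A+[0,0,.210],velocity=.12); env.dwell(.1); s=rep("above")
A[:2]-=s["tcp_pos"][:2]-A[:2]
r=env.movel(A+[0,0,.160],velocity=.06,stop_force=12); rep(r)
if not r: r=env.movel(A+[0,0,.147],velocity=.03,stop_force=8); rep(r)
```

```text
up1 17.5 [ 0.5 -0.7 -2.4] [ 0.5075 -0.2618  0.1891] 0.0157
up2 18.05 [-0.7 -0.7 -2.2] [ 0.5082 -0.2619  0.2493] 0.0156
above 20.32 [-0.3  0.3 -2.1] [0.5045 0.1963 0.2107] 0.0156
False 21.3 [ 0.6  0.8 -2.8] [0.5034 0.1961 0.1601] 0.0157
True 21.68 [-0.7 -0.7  6.5] [0.5037 0.1961 0.15  ] 0.0159
```

Run:
```python
from h import *
def rep(m): s=env.get_state(); print(m,round(s["time"],2),s["force"].round(1),s["tcp_pos"].round(4),round(s["opening"],4)); return s
env.grip(.05,80); rep("open")
A=np.array([.5037,.1961,0]); B=np.array([.5094,.1163,0])
env.movel(A+[0,0,.215],velocity=.15)
env.movel(B+[0,0,.20],velocity=.15); rep("over bolt")
look("wrist","b4")
r=env.movel(B+[0,0,.136],velocity=.08,stop_force=10); rep(r)
from blk import blob
top=lambda q:(q.max(2)<110)&(q.max(2)-q.min(2)<30)&(q.max(2)>68)
c,p,d=load("b4"); g=project(c,[.5041,.1961,.114]); a=blob("b4",g,top); print(g,a[1:3],onplane(a[0],a[1],.114))
if not r:
    env.grip(0,100); rep("grip"); env.movel(B+[0,0,.23],velocity=.15); s=rep("lift")
    c,p,d=look("wrist","d4"); t=s["tcp_pos"]
    print("end exp",project(c,t-[0,0,.110]))
    b,pb,_=load("h3"); o=np.zeros((560,800,3),np.uint8)
    o[:540,:400]=cv2.resize(p[120:340,180:343],(400,540),interpolation=cv2.INTER_CUBIC)
    o[:400,400:]=cv2.resize(pb[140:240,210:310],(400,400),interpolation=cv2.INTER_CUBIC); cv2.imwrite("pics/z4.png",o)
```

```text
open 22.11 [-0.5 -0.  -0.1] [0.5031 0.1956 0.1493] 0.0502
over bolt 23.38 [0.3 1.3 1.5] [0.5093 0.1172 0.1999] 0.0503
False 24.38 [-0.8 -0.9  0.1] [0.5097 0.1165 0.1363] 0.0502
[259.3985575   74.15418617] (array([256.85591888,  74.83956337]), (37.98430633544922, 40.01689529418945)) [0.50299265 0.19573462 0.114     ]
grip 24.79 [-1.3 -0.5  5.2] [0.5097 0.1164 0.1369] 0.0168
lift 25.57 [ 0.3 -1.  -1.7] [0.5089 0.1158 0.2292] 0.0169
end exp [258.7742221  219.85875024]
```

View pics/z4.png

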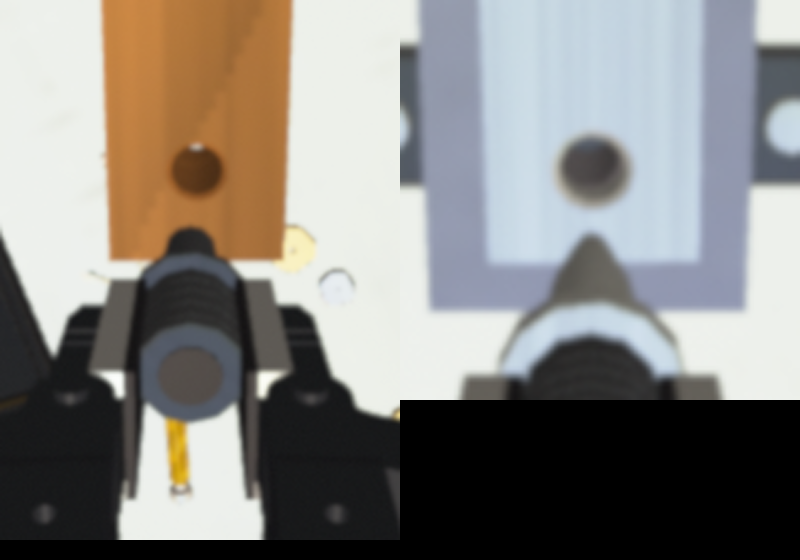

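The bolt hangs straight (end at about (257,213)) and the strap hole now lies over the foot hole. The drift is in its socket, about 1 mm off centre. Inserting the bolt.

Run:
```python
from h import *
def rep(m): s=env.get_state(); print(m,round(s["time"],2),s["force"].round(1),s["tcp_pos"].round(4),round(s["opening"],4)); return s
from foot import hole
h=hole("h3",(258,182),r=14); print("hole",h[1],h[2],onplane(h[0],h[1],.056))
q=quat(np.pi/2-.24); T=np.array([.5088,-.2617,0]); C=T.copy()
env.reach(T+[0,0,.22],q)
env.movel(C+[0,0,.180],velocity=.12); env.dwell(.1); s=rep("above"); C[:2]-=s["tcp_pos"][:2]-T[:2]
r=env.movel(C+[0,0,.150],velocity=.04,stop_force=10); rep(r)
if not r: r=env.movel(C+[0,0,.132],velocity=.03,stop_force=12); rep(("seat",r))
```

```text
hole [257.90340519 182.1480875 ] (19.83265495300293, 20.5042667388916) [ 0.50938371 -0.26230539  0.056     ]
above 27.61 [-0.   0.6 -0.3] [ 0.5095 -0.2614  0.1808] 0.0171
False 28.51 [ 2.  -0.4 -2.2] [ 0.5084 -0.2619  0.1501] 0.0168
('seat', True) 29.03 [-1.7  1.4  6.5] [ 0.5086 -0.2619  0.1348] 0.0166
```

Run:
```python
from h import *
def rep(m): s=env.get_state(); print(m,round(s["time"],2),s["force"].round(1),s["tcp_pos"].round(4),round(s["opening"],4)); return s
env.grip(.05,80); rep("open")
env.movel(np.array([.5086,-.2619,.20]),velocity=.1)
env.movel(np.array([.5086,-.30,.24]),velocity=.15); env.dwell(.2); rep("away")
c,p,d=look("wrist","e1"); print(project(c,[.5086,-.2619,.083]),project(c,[.5086,-.2619,.056]))
T,pt,_=look("top","e2"); S,ps,_=look("side","e3")
o=np.zeros((520,800,3),np.uint8)
o[:400,:400]=cv2.resize(p[60:220,170:330],(400,400),interpolation=cv2.INTER_CUBIC)
o[:400,400:]=cv2.resize(ps[120:280,160:320],(400,400),interpolation=cv2.INTER_CUBIC); cv2.imwrite("pics/z5.png",o)
from blk import blob
u=project(c,[.5086,-.2619,.083]); a=blob("e1",u,lambda q:(q[...,2]>=q[...,0]-3)&(q.max(2)<90)); print(a[1:3],onplane(a[0],a[1],.083))
```

```text
open 29.45 [-0.2 -1.  -0.1] [ 0.5088 -0.2619  0.1344] 0.0499
away 30.97 [-0.4 -0.1 -0.1] [ 0.5083 -0.2988  0.2391] 0.0502
[245.34431223 145.69094585] [246.55527501 140.10655024]
(array([244.65098   , 146.07630157]), (14.60828685760498, 15.048907279968262)) [ 0.50807514 -0.26204461  0.083     ]
```

View pics/z5.png

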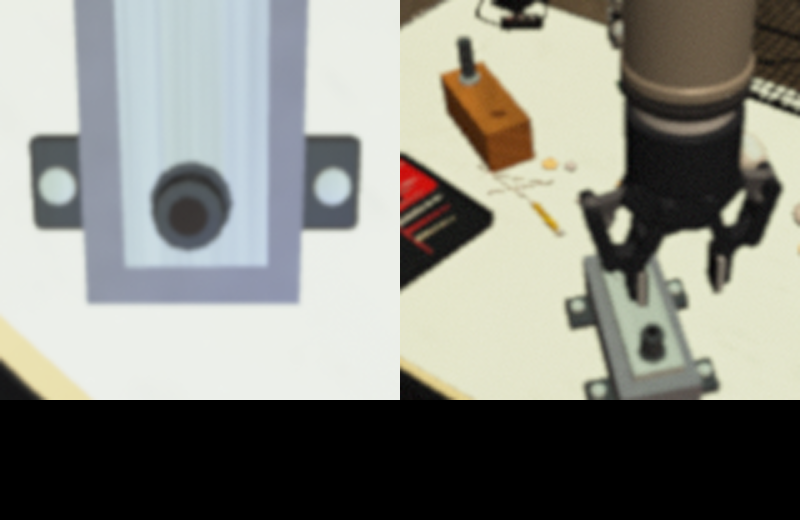

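The bolt head (top at (245,146), where a seated bolt would appear) sits flush on the aligned strap, and the drift stands upright in its socket. Handing in.

```bash
python3 -c "
from h import *
print(job.job_done())"
```

```text
the job is handed in; nothing more can be done
None
```

I handed the job in at about 31 s: the drift drew the strap into line, bottomed and held about 32 N for 0.5 s, then went back upright in its socket, and the bolt is seated flush through strap and foot; the hand-in call gave no verdict.

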